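# Gauge a sample tube against a flip stop

## Task

Set the sample tube in the gauging cradle for labelling: flip the hinged stop down onto the fence, slide the tube along its trough until its closed end bears on the stop and keep it pressed there lightly and steadily, with about 4 N, for two seconds (it is thin glass), then flip the stop up out of the way, at least about upright, leaving the tube lying where it was gauged. Leave the things around the cradle alone.

Things in the scene. Friction and masses are not known exactly. Their poses are not given: they have to be found in the camera images.
- cradle: Fixed aluminium gauging cradle. Origin: mid-length of the trough, on the worktop (z=0). y runs along the trough, x across it to the fence. Base plate 8 mm thick, x -42 to 50, y -140 to 140 mm. V trough (90 degrees) at x=0: bottom line 8 mm up, rims 17.5 mm up at x=+-9.5; flat rails at 17.5 mm from x=-20 and to the fence, a wall x 30 to 46, top 42 mm up. Trough ends are open.
- stop_block: Fixed dark steel block carrying the flip stop, clamped on the fence, at another place along it each time. 20 x 34 mm, 14 mm tall. Origin: middle of its underside, on the fence top, 42 mm above the worktop, 38 mm behind the trough line; axes parallel to the cradle's. With the leaf down, the stop face that the tube meets is the plane y = -5 mm of this frame.
- hinge (a point): Middle of the leaf's hinge axis, at (2, 0, 8) mm of the stop_block frame, 50 mm above the worktop. The hinge axis runs along y.
- leaf (a joint): Angle of the stop leaf, rad: 0 = down, level across the trough, pointing to the cradle's -x (hard limit); 1.57 = upright; 1.85 = leaning back (hard limit). Stiff (0.7 N at the tab), it stays where it is left. Steel bar 10 mm wide (y), 10 high, reaching 92 mm from the hinge. A nose 12 (x) by 10 (y) mm, 40 mm from the hinge, hangs down to 14 mm above the worktop; its -y side is the stop face.
- leaf_tab (a point): Middle of the leaf's tab, the outer 34 mm of the leaf, 10 mm wide along y (pinch it there) and 12 mm high: 78 mm out from the hinge, 3 mm to the underside of its axis. Leaf down: 47 mm above the worktop, 38 mm in front of the trough line, only base plate and worktop below it. Swings with the leaf.
- tube: Loose capped thin-glass tube, 30 g or so, 100 mm long, lying in the trough, closed end to the cradle's +y (the stop). Glass 13.2 mm in diameter, cap 18.8, the last 23 mm. Origin: centre of the closed end, 17.5 mm up; z runs to the cap, whose flat end (z = 100 mm) has its top 32 mm up. Slides with under 1 N. Cracks if pressed on the stop with over 8 N; a steady 3 to 5 N for 2 s is right.
- label_roll: Loose roll of labels, 58 mm across, 24 mm high, lying left of the cradle; bystander. Origin: centre of its underside.
- bench_timer: Loose count-down timer, 64 x 64 x 22 mm, lying right of the cradle; bystander. Origin: centre of its underside.
- marker: Loose marker pen, 134 mm long along its y axis, 15 mm high, lying left of the cradle; bystander. Origin: centre of its underside.
- forceps: Loose steel forceps, 128 mm long along y, 8 mm high, lying behind the cradle; bystander. Origin: centre of its underside.
Things that resemble listed ones, but are neither listed nor needed, are in the scene too. What is shaped like the tube but black or purple is not meant.

How it is judged:
On the way, in this order (a step that is already met when the one before it is completed fails the run):
1. the stop leaf is flipped fully down onto the fence (within 0.06 rad), the tube not yet against it (value of joint leaf below 0.06 rad and contact force between tube and leaf below 0.1 N), for 0.2 s.
2. the tube bears on the lowered stop with a light steady force (2.5 to 6 N) for 1.5 s (value of joint leaf below 0.06 rad and contact force between tube and leaf between 2.5 and 6 N), for 1.5 s.
At the end, for the whole second after the job is handed in: The leaf is up (beyond 1.3 rad) and still; the tube lies at rest down in the trough, along it within 0.09 rad, its closed end within 2 mm of the stop-face plane along the trough (3 mm across it) and no more than 21 mm above the worktop (value of joint leaf above 1.3 rad and velocity of joint leaf between -0.1 and 0.1 rad/s and y of tube in the frame of stop_block between -0.007 and -0.003 m and x of tube in the frame of stop_block between -0.041 and -0.035 m and height (world z) of tube below 0.021 m and angle between the z axis of tube and the y axis of cradle, either way round below 0.09 rad and linear speed of tube below 0.01 m/s); the robot touches nothing.
It fails at once if the tube is pressed against the stop leaf with more than 8 N (contact force between tube and leaf above 8 N).
It fails at once if the label_roll is shifted by more than 20 mm (distance of label_roll from where it was at the start of the episode above 0.02 m).
It fails at once if the bench_timer is shifted by more than 20 mm (distance of bench_timer from where it was at the start of the episode above 0.02 m).
It fails at once if the marker is shifted by more than 20 mm (distance of marker from where it was at the start of the episode above 0.02 m).
It fails at once if the forceps is shifted by more than 20 mm (distance of forceps from where it was at the start of the episode above 0.02 m).
It also fails if it takes over 72 s, if anything falls off the work surface, if the arm or the gripper's body presses on something with over 40 N, if the wrist force passes 120 N, or if a joint passes its speed limit or range.

## Robot

A 7-joint arm with a two-finger parallel gripper is mounted at the origin on a cart in front of the work surface, level with it; the furniture and walls round the work are solid. World frame = base frame: x ahead of the robot, y to its left, z up, the work surface at z = 0. Lengths are in m, angles in rad, forces in N, time in s.
With the tool pointing down it reaches from about 0.425 to 0.875 m from the base axis. Payload 8.4 kg.
Tool frame: the origin (TCP) lies on the centre line of the jaws, within the pads' length; the fingertips stand 11 mm ahead of it and the grasp point (between the pads) lies 8 mm behind it; x points along the fingers, y is the direction in which the jaws open and shut, and the axes are right-handed (so a half turn about x gives the same grasp; the last joint's range is limited). The gripper opens to 85 mm and grips with 20 to 120 N. Pads are 22 mm wide; open, the fingers measure 114 mm over their backs; the gripper's body (76 mm by 85 mm) begins 54 mm behind the grasp point. The pads swing forward as they close: fully open they stand 13 mm farther back than shut.
Start: joints at [1.089, 0.333, 0.04, 1.465, -0.013, 1.343, -0.059], TCP at [0.243, -0.603, 0.242] pointing down, gripper open.
Joint ranges: [-2.58, 2.58], [-0.38, 2.09], [-1.3, 1.39], [0.25, 2.4], [-1.5, 4.64], [0.08, 2.09], [-2.65, 2.65]. Speed limits (rad/s): [2.22, 2.22, 2.79, 2.79, 3.14, 3.14, 3.14].

## Interface

Orientations are given as a unit quaternion [x, y, z, w].
In Python, from rig import r gives the robot as it stands. The module is installed in compiled form; this text tells all that it offers. Calls block until the motion is done:
- r.move_to(position, orientation): joint-space move of the TCP to a pose.
- r.line_to(position, attitude=None, v=0.15, stop_force=None): straight line of the TCP; attitude=None keeps the orientation; v is the mean speed in m/s. With stop_force (N) it stops when the force on the tool has changed by that much, and returns True; else False.
- r.goto_joints(angles): joint-space move.
- r.open() and r.grasp(): open the fingers fully, or close them until they stop; the grip force is fixed at half the most.
- r.pause(seconds).
- r.ik(position, orientation): joint angles nearest the present ones, or None.
- r.state(): the state.
- r.capture(name): name is "scene" or "top" or "wrist"; returns a dict with "image" (384x512x3 uint8, red, green, blue), "camera_matrix" (3x3 intrinsics, pixels), "extrinsics" (4x4, takes a point from camera to world coordinates); the wrist camera has in their place "T_tool_cam" (4x4, takes a point from camera to tool coordinates, whose origin is the TCP and whose axes are the tool frame's). Camera axes: x right, y up, looking along -z (the intrinsics and any distortion apply to the point x, -y, -z); pixel columns grow to the right and rows downward; lengths in m; the calibration is good to about 2 mm. A picture is of the moment at which its call begins: read the wrist's pose just before it. There is no depth.
A pose or a line that the arm cannot do raises r.PlanningError and nothing moves.
- r.close_job(): hands the job in, once; it reports no verdict.
The state is a dict: "t": time; "joint_pos": joint angles; "dq": joint speeds; "tau": joint torques, N m; "eef_pos": TCP position; "eef_rot": TCP orientation; "wrist_force": force on the tool from outside, world axes, zero at the start; "ft_torque": the same for the moment, N m; "grip_width": finger opening in m.
Only numpy, scipy, OpenCV 4.12 (cv2) and the standard library are available. Lean on these libraries where they do the work, as an engineer would, in place of code of your own. Each camera call takes 0.05 s, during which the arm holds its last target.

## Working session

There is one attempt and no reset: what is moved stays moved. The work goes in short steps, each a Python script; the robot and the scene stay as the last script left them, time stands still between calls to the robot, and variables do not carry over. Pictures are saved under pics/ and viewed, and the job is handed in when it is done.

```bash
mkdir -p pics; ls; python3 - <<'E'
from rig import r
import cv2, pickle
s=r.state();print(s)
d={}
for n in ("scene","top","wrist"):
    c=r.capture(n);d[n]=c
    cv2.imwrite(f"pics/{n}0.png",c["image"][:,:,::-1])
    print(n,{k:v for k,v in c.items() if k!="image"})
pickle.dump(d,open("cap0.pkl","wb"))
E
```

```text
pics
{'t': 0.0, 'joint_pos': array([ 1.08880096,  0.33388913,  0.03987767,  1.46625596, -0.01339615,
        1.34331872, -0.05852302]), 'dq': array([-0.00018722, -0.00101877,  0.00052754, -0.00093057,  0.0004238 ,
        0.00182561,  0.00130697]), 'tau': array([ 2.33618102e-04, -6.58560848e+01,  1.36560235e+00, -4.05550754e+01,
        1.67322048e-02,  1.26899290e-02, -4.11341787e-06]), 'eef_pos': array([ 0.24259241, -0.60256124,  0.24144288]), 'eef_rot': array([-0.69405017, -0.13504704,  0.69434419, -0.13395074]), 'wrist_force': array([ 0.48492649, -0.36809874, -0.23851747]), 'ft_torque': array([0.05826661, 0.02173636, 0.03347801]), 'grip_width': 0.08566637513698915}
scene {'camera_matrix': array([[469.21536574,   0.        , 258.16599284],
       [  0.        , 469.21536574, 189.48139824],
       [  0.        ,   0.        ,   1.        ]]), 'extrinsics': array([[-0.80701133,  0.4649779 , -0.36404431,  0.07766158],
       [-0.59040945, -0.62253199,  0.51368337,  0.62429274],
       [ 0.01222219,  0.6294835 ,  0.77691772,  1.01418848],
       [ 0.        ,  0.        ,  0.        ,
[... 384 characters left out ...]
 [ 3.30625079e-03,  1.23049368e-01,  9.92395043e-01,
         9.49592513e-01],
       [ 0.00000000e+00,  0.00000000e+00,  0.00000000e+00,
         1.00000000e+00]])}
wrist {'camera_matrix': array([[295.79314568,   0.        , 258.59479895],
       [  0.        , 295.79314568, 192.05797772],
       [  0.        ,   0.        ,   1.        ]]), 'T_tool_cam': array([[-5.12732983e-04,  2.75424159e-01, -9.61322667e-01,
        -1.30271557e-01],
       [ 9.99999852e-01, -3.35397291e-05, -5.42971238e-04,
        -1.09541425e-03],
       [-1.81789898e-04, -9.61322803e-01, -2.75424101e-01,
        -6.98031719e-02],
       [ 0.00000000e+00,  0.00000000e+00,  0.00000000e+00,
         1.00000000e+00]])}
```

View pics/top0.png

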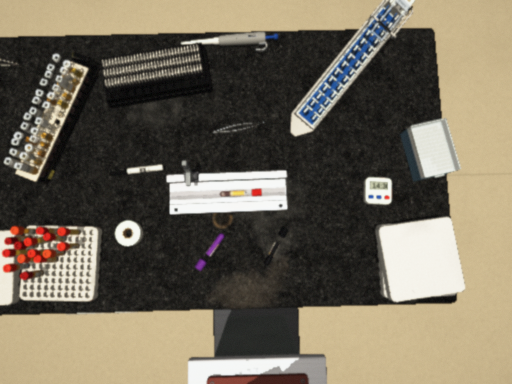

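View pics/scene0.png

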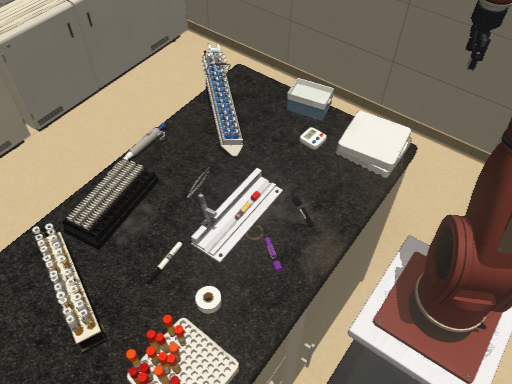

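```bash
python3 - <<'E'
import pickle,cv2
d=pickle.load(open("cap0.pkl","rb"))
im=d["top"]["image"][:,:,::-1]
cv2.imwrite("pics/topz.png",cv2.resize(im[150:250,160:300],None,fx=5.5,fy=5.5,interpolation=cv2.INTER_CUBIC))
im=d["scene"]["image"][:,:,::-1]
cv2.imwrite("pics/scenez.png",cv2.resize(im[155:275,180:300],None,fx=5,fy=5,interpolation=cv2.INTER_CUBIC))
E
```

```text
(no output)
```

View pics/topz.png

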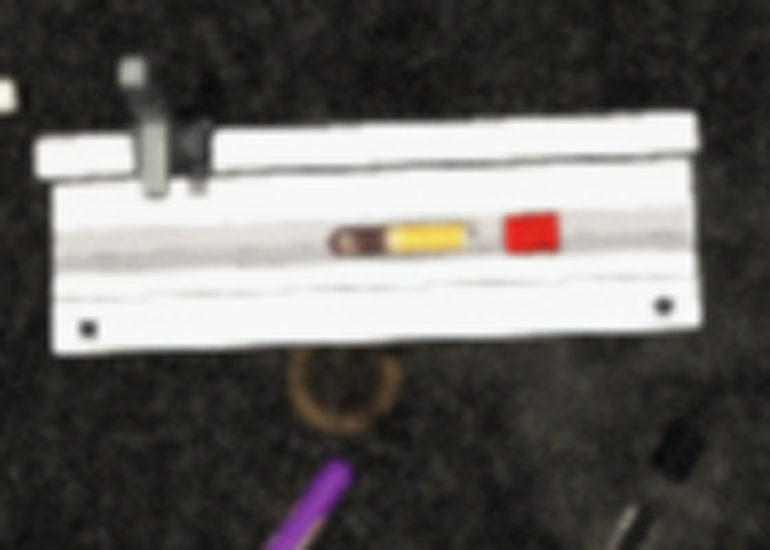

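View pics/scenez.png

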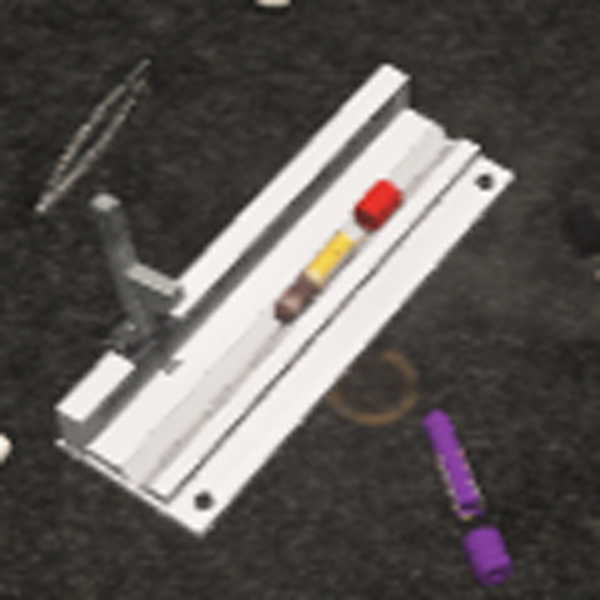

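```bash
cat > h.py <<'E'
import numpy as np, pickle, cv2
from scipy.optimize import least_squares
from scipy.spatial.transform import Rotation as R
def proj(c,P,E=None):
    E=c["extrinsics"] if E is None else E
    K=c["camera_matrix"]; p=(np.atleast_2d(P)-E[:3,3])@E[:3,:3]
    return np.c_[K[0,2]+K[0,0]*p[:,0]/-p[:,2], K[1,2]-K[1,1]*p[:,1]/-p[:,2]]
def ray(c,uv,z,E=None):
    E=c["extrinsics"] if E is None else E
    K=c["camera_matrix"]; d=E[:3,:3]@np.array([(uv[0]-K[0,2])/K[0,0],-(uv[1]-K[1,2])/K[1,1],-1])
    o=E[:3,3]; return o+d*(z-o[2])/d[2]
def cr(p,q):  # cradle->world
    c,s=np.cos(p[2]),np.sin(p[2]); q=np.atleast_2d(q)
    return np.c_[p[0]+c*q[:,0]-s*q[:,1], p[1]+s*q[:,0]+c*q[:,1], q[:,2]]
def icr(p,w):
    c,s=np.cos(p[2]),np.sin(p[2]); d=np.asarray(w)-[p[0],p[1],0]
    return np.array([c*d[0]+s*d[1],-s*d[0]+c*d[1],d[2]])
E
python3 - <<'E'
from h import *
d=pickle.load(open("cap0.pkl","rb"))
Z=lambda a,f,o:(np.array(a)+.5)/f-.5+o
q=np.array([[-42,140,8],[-42,-140,8],[46,140,42],[30,140,42],[46,-140,42],[30,-140,42]])/1e3
t=Z([(52,354),(702,327),(34,137),(34,178),(697,112),(700,150)],5.5,[160,150])
q2=q; s=Z([(205,533),(514,177),(57,408),(85,425),(388,65),(410,80)],5,[180,155])
f=lambda p,w:np.r_[w[0]*(proj(d["top"],cr(p,q))-t).ravel(),w[1]*(proj(d["scene"],cr(p,q2))-s).ravel()]
for w in ((1,0),(0,1),(1,1)):
    o=least_squares(f,[.5,0,0],args=(w,)); print(w,o.x,np.round(f(o.x,(1,1)).reshape(-1,2),1).tolist())
p=o.x
for n,uv,z in (("closed",(332,241),.0175),("capend",(558,233),.0175)):
    print(n,1e3*icr(p,ray(d["top"],Z(uv,5.5,[160,150]),z)))
for uv,z in (((135,150),.056),((212,140),.056)): print(1e3*icr(p,ray(d["top"],Z(uv,5.5,[160,150]),z)))
for u in ((368,352),(305,0)): pass
E
```

```text
(1, 0) [0.53181675 0.06110742 0.0162831 ] [[0.6, -0.3], [-0.4, -0.1], [0.2, 0.4], [0.3, -0.2], [-0.2, 0.2], [-0.4, 0.0], [-0.3, 1.4], [0.7, 0.4], [0.4, 1.1], [-0.2, 0.9], [0.0, 0.6], [0.4, 0.1]]
(0, 1) [0.53365535 0.05931962 0.01705586] [[1.3, -1.0], [0.3, -1.0], [0.9, -0.3], [1.0, -1.0], [0.5, -0.7], [0.3, -0.8], [-0.4, 0.5], [0.5, -0.3], [0.3, 0.2], [-0.3, 0.0], [-0.2, -0.1], [0.2, -0.6]]
(1, 1) [0.53247806 0.06049828 0.01635143] [[0.8, -0.6], [-0.1, -0.4], [0.4, 0.2], [0.5, -0.5], [0.0, -0.1], [-0.1, -0.2], [-0.4, 1.0], [0.6, 0.1], [0.3, 0.8], [-0.3, 0.6], [-0.1, 0.4], [0.3, -0.1]]
closed [-0.02509708 18.42662646 17.5       ]
capend [ -0.51563647 -79.30611621  17.5       ]
[36.7367576  96.02769004 56.        ]
[39.65500984 63.91591189 56.        ]
```

```bash
cat >> h.py <<'E'
p=np.array([.53248,.0605,.01635])
def quat(xax,yax):
    x=np.array(xax,float);x/=np.linalg.norm(x);y=np.array(yax,float);y-=x*(x@y);y/=np.linalg.norm(y)
    return R.from_matrix(np.c_[x,y,np.cross(x,y)]).as_quat()
def rotc(v):
    c,s=np.cos(p[2]),np.sin(p[2]); return [c*v[0]-s*v[1],s*v[0]+c*v[1],v[2]]
E
python3 - <<'E'
from h import *
from rig import r
s=r.state();print(R.from_quat(s["eef_rot"]).as_matrix().round(2))
for y in ((0,1,0),(0,-1,0),(1,0,0),(-1,0,0)):
    q=quat((0,0,-1),rotc(y))
    for pos in ((.5,.06,.25),(.53,-.0,.05),(.6,.14,.12)): 
        k=r.ik(pos,q); print(y,pos,None if k is None else k.round(2))
for a in (30,40,50):
    a=np.radians(a)
    for y in ((0,1,0),(0,-1,0)):
      q=quat(rotc((np.sin(a),0,-np.cos(a))),rotc(y))
      for pos in ((.47,.14,.04),(.5,.14,.15),(.57,.14,.14)):
        k=r.ik(pos,q); print(a,y,pos,None if k is None else k.round(2))
E
```

```text
[[-0.    0.37 -0.93]
 [ 0.   -0.93 -0.37]
 [-1.   -0.    0.  ]]
(0, 1, 0) (0.5, 0.06, 0.25) [ 0.56  0.09 -0.8   1.77  0.07  1.31  1.33]
(0, 1, 0) (0.53, -0.0, 0.05) [ 0.55  0.38 -0.74  1.93  0.31  0.95  1.25]
(0, 1, 0) (0.6, 0.14, 0.12) [ 0.38  0.51 -0.88  1.66  0.42  1.18  0.98]
(0, -1, 0) (0.5, 0.06, 0.25) [ 0.5   0.08 -0.74  1.77  0.06  1.31 -1.8 ]
(0, -1, 0) (0.53, -0.0, 0.05) [ 0.39  0.33 -0.54  1.94  0.21  0.93 -1.81]
(0, -1, 0) (0.6, 0.14, 0.12) [ 0.3   0.47 -0.78  1.66  0.35  1.16 -2.12]
(1, 0, 0) (0.5, 0.06, 0.25) [ 0.52  0.08 -0.75  1.77  0.06  1.31 -0.23]
(1, 0, 0) (0.53, -0.0, 0.05) [ 0.45  0.35 -0.61  1.93  0.25  0.93 -0.27]
(1, 0, 0) (0.6, 0.14, 0.12) [ 0.35  0.49 -0.85  1.66  0.4   1.17 -0.58]
(-1, 0, 0) (0.5, 0.06, 0.25) None
(-1, 0, 0) (0.53, -0.0, 0.05) [-1.05  0.59  1.22  2.   -0.66  1.02 -2.63]
(-1, 0, 0) (0.6, 0.14, 0.12) [ 0.51  0.61 -1.1   1.65  0.57  1.24  2.45]
0.5235987755982988 (0, 1, 0) (0.47, 0.14, 0.04) None
0.5235987755982988 (0, 1, 0) (0.5, 0.14, 0.15) [ 0.52 -0.18 -0.95  2.26  0.15  0.51  1.02]
0.5235987755982988 (0, 1, 0) (0.57, 0.14, 0.14) [ 0.29  0
[... 289 characters left out ...]
318 (0, 1, 0) (0.47, 0.14, 0.04) None
0.6981317007977318 (0, 1, 0) (0.5, 0.14, 0.15) [ 0.45 -0.25 -0.94  2.39  0.41  0.31  0.7 ]
0.6981317007977318 (0, 1, 0) (0.57, 0.14, 0.14) [ 0.46  0.   -0.94  2.27  0.93  0.37  0.31]
0.6981317007977318 (0, -1, 0) (0.47, 0.14, 0.04) None
0.6981317007977318 (0, -1, 0) (0.5, 0.14, 0.15) None
0.6981317007977318 (0, -1, 0) (0.57, 0.14, 0.14) None
0.8726646259971648 (0, 1, 0) (0.47, 0.14, 0.04) None
0.8726646259971648 (0, 1, 0) (0.5, 0.14, 0.15) None
0.8726646259971648 (0, 1, 0) (0.57, 0.14, 0.14) None
0.8726646259971648 (0, -1, 0) (0.47, 0.14, 0.04) None
0.8726646259971648 (0, -1, 0) (0.5, 0.14, 0.15) None
0.8726646259971648 (0, -1, 0) (0.57, 0.14, 0.14) None
```

```bash
python3 - <<'E'
from h import *
from rig import r
q=quat((0,0,-1),rotc((1,0,0)))
r.move_to((.54,.12,.27),q); r.grasp()
s=r.state(); c=r.capture("wrist"); print(s["t"],s["eef_pos"],s["grip_width"],s["wrist_force"])
T=np.eye(4);T[:3,:3]=R.from_quat(s["eef_rot"]).as_matrix();T[:3,3]=s["eef_pos"]
c["extrinsics"]=T@c["T_tool_cam"]; pickle.dump(c,open("w1.pkl","wb"))
cv2.imwrite("pics/w1.png",cv2.resize(c["image"][:,:,::-1],(768,576),interpolation=cv2.INTER_CUBIC))
for n,P in dict(face=[0,75,17.5],hinge=[40,80,50],tubeend=[0,18.4,17.5],cap=[0,-80,22],fl=[46,140,42],bl=[-42,140,8],br=[-42,-140,8]).items():
    print(n,proj(c,cr(p,np.array(P)/1e3))*1.5)
E
```

```text
3.675 [0.53999763 0.12002606 0.27002251] 0.00028099489850228344 [ 0.08213376 -0.33913868 -0.30743725]
face [[378.49212066 227.30871255]]
hinge [[428.25327978 226.93163527]]
tubeend [[378.84443004 290.2151055 ]]
cap [[379.30942159 390.93587449]]
fl [[437.10779235 147.59938049]]
bl [[328.51011027 148.71645646]]
br [[338.59939361 436.95939409]]
```

View pics/w1.png

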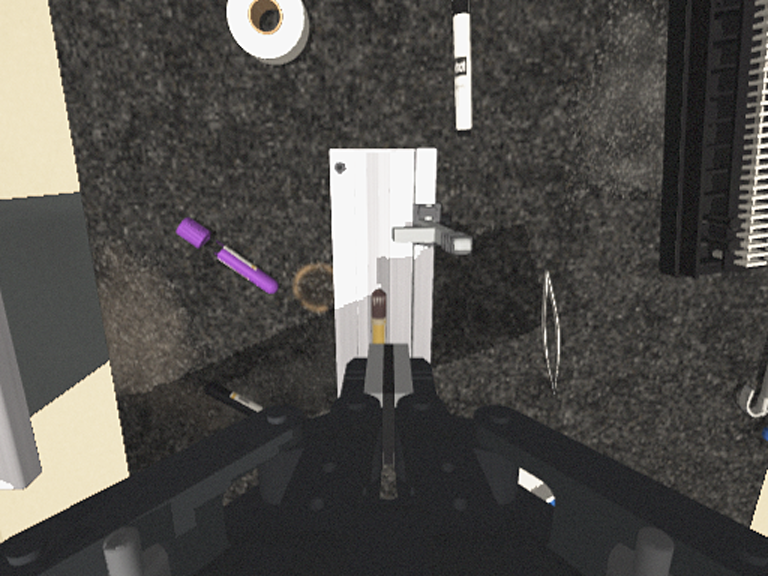

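```bash
python3 - <<'E'
from h import *
c=pickle.load(open("w1.pkl","rb"));d=pickle.load(open("cap0.pkl","rb"))
im=c["image"][:,:,::-1]
cv2.imwrite("pics/w1z.png",cv2.resize(im[125:185,235:325],None,fx=8,fy=8,interpolation=cv2.INTER_CUBIC))
for th in (1.57,1.7,1.85):
  for yb in (78,82):
    A=[]
    for a in (5,-9):   # back(+)/ underside
      for y in (-5,5):
        b=np.array([-np.cos(th),0,np.sin(th)]);n=np.array([np.sin(th),0,np.cos(th)])
        A.append(np.array([40,yb+y,50])+92*b+(3 if a>0 else a)*n)
    A.append(np.array([40,yb-5,50])+34*b-36*n);A.append(np.array([40,yb+5,50])+34*b-36*n)
    A=cr(p,np.array(A)/1e3)
    print(th,yb,((proj(c,A)-[235,125]+.5)*8-.5).round().astype(int).tolist(),((proj(d["top"],A)-[160,150])*5.5).round().astype(int).tolist())
yb=80
B=cr(p,np.array([[28,63,56],[28,97,56],[48,97,56],[48,63,56]])/1e3)
print(((proj(c,B)-[235,125]+.5)*8-.5).round().astype(int).tolist())
E
```

```text
1.57 78 [[504, 395], [508, 306], [397, 395], [399, 306], [162, 302], [161, 228]] [[153, 93], [127, 94], [154, 124], [127, 125], [179, 215], [154, 216]]
1.57 82 [[506, 360], [509, 270], [398, 359], [400, 270], [162, 272], [161, 198]] [[143, 93], [116, 94], [143, 125], [117, 126], [169, 215], [145, 216]]
1.7 78 [[609, 393], [614, 304], [505, 395], [508, 307], [197, 307], [197, 233]] [[153, 62], [127, 63], [153, 93], [127, 94], [177, 202], [152, 203]]
1.7 82 [[611, 357], [616, 268], [506, 360], [510, 271], [197, 278], [197, 202]] [[143, 63], [116, 64], [143, 93], [116, 94], [167, 202], [142, 203]]
1.85 78 [[723, 386], [728, 299], [626, 393], [631, 304], [243, 313], [243, 238]] [[154, 29], [128, 31], [153, 57], [127, 59], [175, 185], [150, 186]]
1.85 82 [[725, 352], [731, 264], [628, 358], [633, 269], [243, 283], [244, 207]] [[143, 30], [117, 31], [143, 58], [116, 59], [165, 186], [140, 187]]
[[327, 335], [331, 102], [470, 102], [462, 335]]
```

View pics/w1z.png

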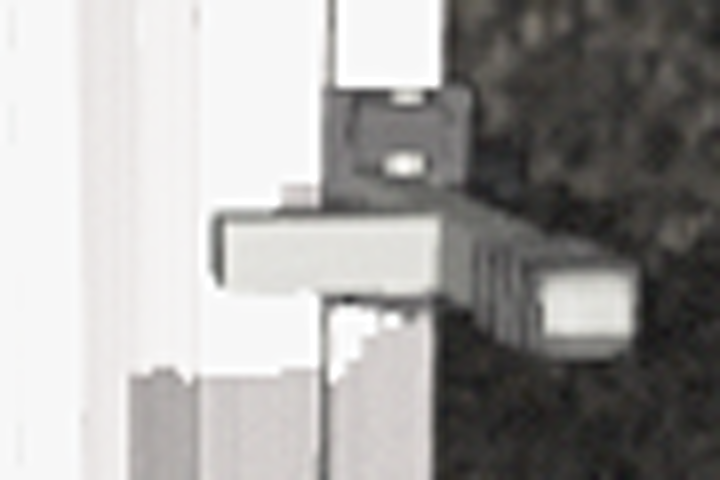

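```bash
cat >> h.py <<'E'
YB=.0815
HW=.0145
qx=quat((0,0,-1),rotc((1,0,0)))
def W(x,y,tipz): return cr(p,[x,y,tipz+.011])[0]
E
python3 - <<'E'
from h import *
from rig import r
r.move_to(W(.100,YB,.20),qx)
r.line_to(W(.100,YB,.110),v=.15)
print(r.state()["wrist_force"])
def corner(th,rr=.070):
    return .040-rr*np.cos(th)+.005*np.sin(th)+HW, .050+rr*np.sin(th)+.005*np.cos(th)
for th in (1.57,1.3,1.0,.75,.5,.3,.12):
    x,z=corner(th)
    h=r.line_to(W(x,YB,z),v=.1,stop_force=15)
    s=r.state();print(th,h,s["wrist_force"].round(2),s["eef_pos"].round(4))
    if h:break
else:
    x,z=corner(0)
    h=r.line_to(W(x,YB,z-.012),v=.02,stop_force=6)
    s=r.state();print(h,s["wrist_force"].round(2),icr(p,s["eef_pos"]),s["t"])
    r.pause(.3)
E
```

```text
[-0.18600431  0.85712493  0.84333636]
1.57 False [ 0.12  0.22 -0.24] [0.5912 0.1427 0.1316]
1.3 False [-0.2   0.52 -0.65] [0.572  0.1426 0.1298]
1.0 False [ 0.66  0.1  -0.24] [0.5524 0.1422 0.1227]
0.75 False [1.26 0.25 0.84] [0.5381 0.142  0.1124]
0.5 False [-0.17 -0.1   0.32] [0.5266 0.1418 0.0989]
0.3 False [ 0.01 -0.08  0.06] [0.5201 0.1417 0.0863]
0.12 False [0.63 0.5  0.01] [0.5165 0.1417 0.0742]
True [-1.49 -0.67  9.62] [-0.01479635  0.08160177  0.06375974] 8.1
```

```bash
python3 - <<'E'
from h import *
from rig import r
r.line_to(W(-.0155,YB,.10),v=.15)
r.move_to(W(0,-.118,.09),qx)
c=r.capture("scene");t=r.capture("top")
cv2.imwrite("pics/s2.png",np.hstack([cv2.resize(c["image"][155:275,180:300,::-1],(400,400),interpolation=cv2.INTER_CUBIC),cv2.resize(t["image"][150:250,160:260,::-1],(400,400),interpolation=cv2.INTER_CUBIC)]))
print(r.state()["t"],r.state()["wrist_force"])
E
```

```text
9.7833 [-0.38704835  0.23662595 -0.28661245]
```

View pics/s2.png

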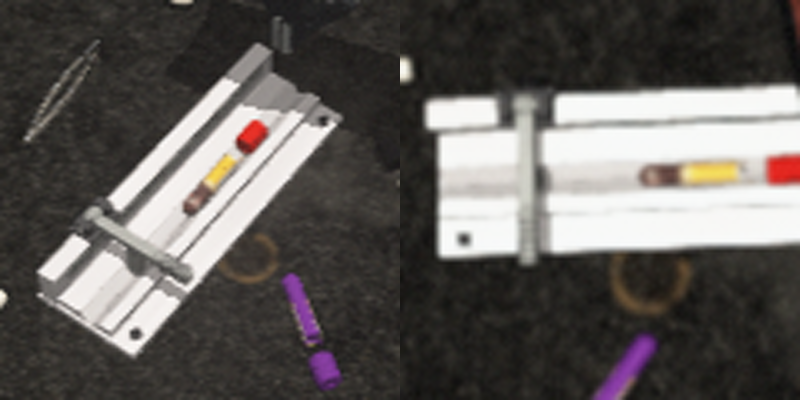

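```bash
cat >> h.py <<'E'
def favg(r,n=15,dt=.02):
    A=[]
    for _ in range(n):
        A.append(r.state()["wrist_force"]); r.pause(dt)
    A=np.array(A); return A.mean(0),A.std(0)
E
python3 - <<'E'
from h import *
from rig import r
print(favg(r))
h=r.line_to(W(0,-.118,.012),v=.04,stop_force=4)
s=r.state();print(h,s["eef_pos"],s["wrist_force"],s["t"])
z=s["eef_pos"][2]
P=W(0,-.118,0);P[2]=z+.0022
r.line_to(P,v=.02); print(favg(r),r.state()["eef_pos"])
t=r.capture("top")
im=t["image"]
cv2.imwrite("pics/t3.png",cv2.resize(im[165:225,165:295,::-1],None,fx=6,fy=6,interpolation=cv2.INTER_CUBIC))
for u in (([191.7,170+37]),): print(icr(p,ray(t,u,.05)))
E
```

```text
(array([-0.01017735, -0.03889583, -0.00651393]), array([0.54114396, 0.41627487, 0.45916985]))
True [ 0.53447727 -0.05745536  0.02550476] [-3.03863985 -0.37710513  7.50108714] 11.7667
(array([-0.05553991,  0.10657163, -0.058285  ]), array([0.44420774, 0.54062978, 0.3282056 ])) [ 0.53429045 -0.05749529  0.02756058]
[-0.03261855  0.08112802  0.05      ]
```

View pics/t3.png

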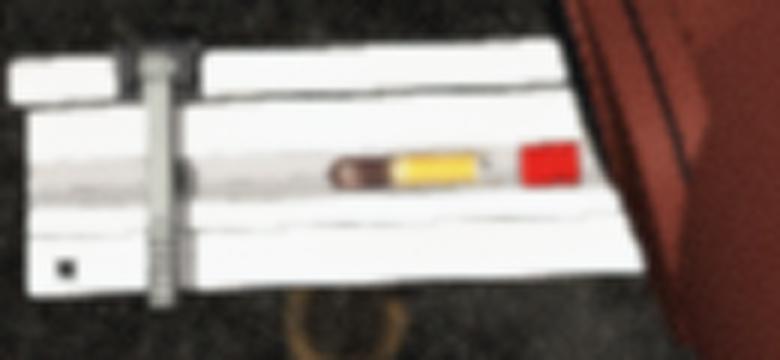

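```bash
python3 - <<'E'
from h import *
from rig import r
z=r.state()["eef_pos"][2]
def Y(y): P=W(0,y,0);P[2]=z;return P
r.line_to(Y(-.050),v=.03)
f0,_=favg(r,20); print("base",f0,r.state()["t"])
np.save("f0.npy",f0)
for k in range(4):
    y=icr(p,r.state()["eef_pos"])[1]
    h=r.line_to(Y(-.024),v=.004,stop_force=2.2)
    f,_=favg(r,10); s=r.state(); print(h,icr(p,s["eef_pos"]),(f-f0).round(2),s["t"])
    if not h or np.hypot(*(f-f0)[:2])>1.3: break
t=r.capture("top")
cv2.imwrite("pics/t4.png",cv2.resize(t["image"][165:225,165:295,::-1],None,fx=6,fy=6,interpolation=cv2.INTER_CUBIC))
E
```

```text
base [-0.00332607 -0.48406048  0.24293344] 15.125
True [-0.0006073  -0.03549525  0.02696414] [ 0.31  0.43 -0.13] 18.925
True [-0.00107703 -0.03555795  0.02648038] [0.32 0.31 0.07] 19.7833
True [-0.00112291 -0.03547515  0.02628046] [0.47 0.35 2.62] 20.6667
True [-0.00098437 -0.03544667  0.02624852] [0.11 0.08 2.85] 21.5
```

View pics/t4.png

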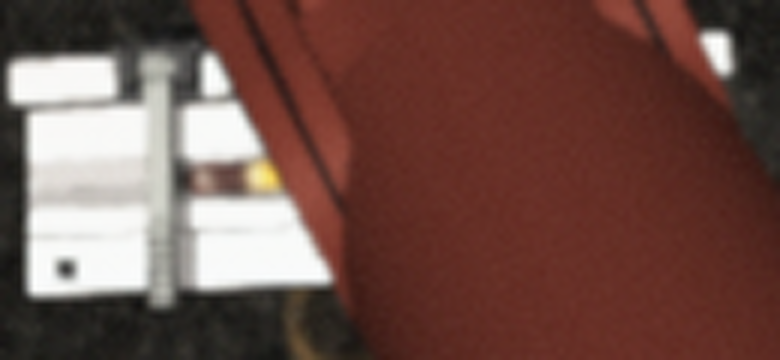

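```bash
python3 - <<'E'
from h import *
from rig import r
z=.0276
def Y(y): P=W(0,y,0);P[2]=z;return P
r.line_to(Y(-.0385),v=.02); r.pause(.2)
f0,_=favg(r,20); np.save("f0.npy",f0); print(f0,icr(p,r.state()["eef_pos"]),r.state()["t"])
y=-.0362
while y<-.0330:
    r.line_to(Y(y),v=.01); r.pause(.1)
    f,_=favg(r,10); s=r.state(); e=icr(p,s["eef_pos"]);print(round(y*1e3,2),(e*1e3).round(2),(f-f0).round(2),s["t"])
    if abs((f-f0)[1])>1.2 : break
    y+=.0003
E
```

```text
[0.25072863 0.11685305 0.05745871] [ 1.02718343e-05 -3.84730745e-02  2.76040661e-02] 22.4
-36.2 [ 1.000e-02 -3.624e+01  2.761e+01] [-0.41  0.15  0.02] 23.05
-35.9 [ 1.00e-02 -3.59e+01  2.76e+01] [-0.28  0.06  0.  ] 23.5667
-35.6 [ -0.   -35.57  27.61] [-0.27 -0.24 -0.2 ] 24.0833
-35.3 [  0.04 -35.4   27.63] [-0.24 -0.97 -0.09] 24.6
-35.0 [ 1.000e-02 -3.528e+01  2.760e+01] [ 0.11 -2.96  0.09] 25.1167
```

```bash
python3 - <<'E'
from h import *
from rig import r
z=.0276; f0=np.load("f0.npy")
def Y(y): P=W(0,y,0);P[2]=z;return P
f,_=favg(r,10); print((f-f0).round(2))
y=-.0350
for k in range(12):
    F=-(f-f0)[1]
    if abs(F-4.1)>.4: y+=np.clip((4.1-F)*.00013,-.0002,.00015); r.line_to(Y(y),v=.01)
    f,sd=favg(r,20); s=r.state(); print(round(y*1e3,3),(f-f0).round(2),sd.round(2),icr(p,s["eef_pos"]).round(5),round(s["t"],2))
E
```

```text
[-0.09 -3.42  0.11]
-34.912 [-0.19 -4.55 -0.06] [0.43 0.56 0.52] [-0.      -0.03513  0.02758] 25.87
-34.97 [-0.23 -5.2   0.06] [0.41 0.64 0.43] [-1.000e-05 -3.511e-02  2.757e-02] 26.45
-35.113 [-0.35 -4.94 -0.22] [0.46 0.41 0.58] [-3.000e-05 -3.514e-02  2.759e-02] 27.03
-35.222 [-0.09 -4.49 -0.1 ] [0.56 0.4  0.49] [-0.      -0.03515  0.02761] 27.62
-35.222 [-0.12 -4.2  -0.19] [0.43 0.38 0.6 ] [ 1.000e-05 -3.517e-02  2.761e-02] 27.95
-35.222 [-0.15 -4.07  0.01] [0.5  0.31 0.58] [ 1.000e-05 -3.519e-02  2.761e-02] 28.28
-35.222 [-0.33 -3.7  -0.25] [0.44 0.49 0.46] [-2.000e-05 -3.518e-02  2.759e-02] 28.62
-35.222 [-0.25 -3.61 -0.03] [0.49 0.55 0.53] [ 1.000e-05 -3.518e-02  2.763e-02] 28.95
-35.158 [-0.25 -3.67  0.11] [0.59 0.48 0.44] [-0.      -0.03517  0.0276 ] 29.53
-35.102 [-0.33 -4.32 -0.06] [0.46 0.39 0.47] [ 1.000e-05 -3.515e-02  2.760e-02] 30.12
-35.102 [-0.35 -4.22 -0.03] [0.5  0.58 0.5 ] [ 3.000e-05 -3.516e-02  2.761e-02] 30.45
-35.102 [-0.4  -4.52 -0.13] [0.43 0.53 0.48] [-4.000e-05 -3.516e-02  2.757e-02] 30.78
```

```bash
python3 - <<'E'
from h import *
from rig import r
z=.0276; f0=np.load("f0.npy")
def Y(y,z=z): P=W(0,y,0);P[2]=z;return P
r.line_to(Y(-.06),v=.05)
f,_=favg(r,15); print("base after",(f-f0).round(2))
r.line_to(Y(-.07,.16),v=.2)
qy=quat((0,0,-1),rotc((0,1,0)))
YT=.0812
def tab(th):
    return np.array([.040-.078*np.cos(th)-.003*np.sin(th),YT,.050+.078*np.sin(th)-.003*np.cos(th)-.008])
print([None if r.ik(cr(p,tab(th))[0],qy) is None else 1 for th in (0,.4,.8,1.2,1.6)])
r.open()
a=tab(0);a[2]=.13
r.move_to(cr(p,a)[0],qy)
s=r.state();c=r.capture("wrist")
T=np.eye(4);T[:3,:3]=R.from_quat(s["eef_rot"]).as_matrix();T[:3,3]=s["eef_pos"]
c["extrinsics"]=T@c["T_tool_cam"]; pickle.dump(c,open("w5.pkl","wb"))
cv2.imwrite("pics/w5.png",cv2.resize(c["image"][:,:,::-1],(768,576),interpolation=cv2.INTER_CUBIC))
print("tab",proj(c,cr(p,[-.038,YT,.053]))*1.5,"tube end",proj(c,cr(p,[0,.076,.0175]))*1.5,s["t"],s["joint_pos"].round(2))
E
```

```text
base after [-0.25  0.01 -0.1 ]
[1, 1, 1, 1, 1]
tab [[387.44003691 308.71312036]] tube end [[378.98072119 350.31572797]] 34.35 [ 0.65  0.36 -1.17  1.89  0.37  1.13  0.92]
```

View pics/w5.png

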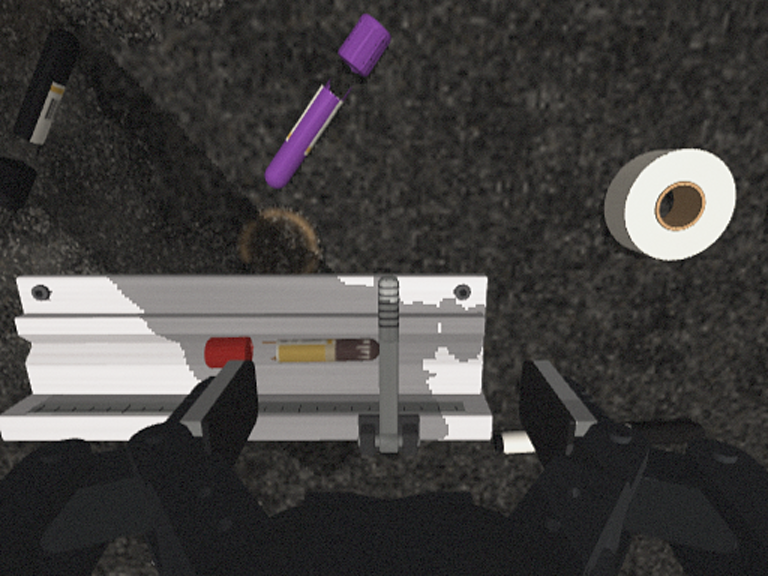

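```bash
python3 - <<'E'
from h import *
from rig import r
YT=.0812
def tab(th):
    return np.array([.040-.078*np.cos(th)-.003*np.sin(th),YT,.050+.078*np.sin(th)-.003*np.cos(th)-.008])
h=r.line_to(cr(p,tab(0))[0],v=.08,stop_force=8); print("down",h,r.state()["t"])
if not h:
    r.grasp(); s=r.state(); print(s["grip_width"],s["wrist_force"].round(2),s["t"])
    if s["grip_width"]>.006:
        for th in np.arange(.15,1.66,.15):
            r.line_to(cr(p,tab(th))[0],v=.06)
            s=r.state(); print(round(th,2),s["wrist_force"].round(1),s["ft_torque"].round(2),s["eef_pos"].round(4),round(s["grip_width"],4))
            if np.linalg.norm(s["wrist_force"])>30: break
        print(s["t"])
E
```

```text
down False 35.6917
0.008989362620255908 [-1.24 -2.86  4.3 ] 36.3667
0.15 [ 1.3 -2.4 -4.3] [-0.62  0.08 -0.08] [0.4935 0.1406 0.0507] 0.0086
0.3 [-0.4 -5.8 -3.9] [-1.01  0.37 -0.01] [0.4955 0.1407 0.0623] 0.0086
0.45 [-1.1 -5.3 -3.1] [-1.18  0.65 -0.05] [0.4995 0.1408 0.0737] 0.0091
0.6 [-2.8 -6.5 -2.5] [-1.38  0.8  -0.01] [0.5054 0.1409 0.0845] 0.0086
0.75 [-4.  -7.5 -1.8] [-1.51  0.9  -0.1 ] [0.5127 0.141  0.0942] 0.0091
0.9 [-2.1 -7.1 -1.8] [-1.54  0.69 -0.02] [0.5212 0.1412 0.1025] 0.0088
1.05 [-1.8 -6.7 -4.4] [-1.43  0.66 -0.06] [0.5305 0.1413 0.1092] 0.0087
1.2 [-1.2 -5.9 -5.8] [-1.35  0.54 -0.03] [0.5408 0.1414 0.1145] 0.0087
1.35 [-1.8 -6.3 -6.6] [-1.35  0.8   0.03] [0.5515 0.1416 0.1181] 0.0087
1.5 [-2.9 -6.1 -6.3] [-1.33  1.03 -0.01] [0.5627 0.1418 0.1202] 0.0089
1.65 [-4.6 -7.6 -3.8] [-1.43  1.35  0.01] [0.5743 0.1419 0.1206] 0.0088
40.125
```

```bash
python3 - <<'E'
from h import *
from rig import r
r.open()
P=r.state()["eef_pos"].copy();P[2]+=.13
r.line_to(P,v=.15)
P[1]-=.03;P[0]-=.06
s=r.state()
c=r.capture("scene");t=r.capture("top");w=r.capture("wrist")
T=np.eye(4);T[:3,:3]=R.from_quat(s["eef_rot"]).as_matrix();T[:3,3]=s["eef_pos"]
w["extrinsics"]=T@w["T_tool_cam"]
print("face/tube end",proj(w,cr(p,[0,.0762,.0175]))*1.5,s["t"],s["wrist_force"].round(1))
cv2.imwrite("pics/s6.png",np.hstack([cv2.resize(c["image"][155:275,180:300,::-1],(400,400),interpolation=cv2.INTER_CUBIC),cv2.resize(t["image"][150:250,160:260,::-1],(400,400),interpolation=cv2.INTER_CUBIC)]))
cv2.imwrite("pics/w6.png",cv2.resize(w["image"][:,:,::-1],(768,576),interpolation=cv2.INTER_CUBIC))
E
```

```text
face/tube end [[381.05258965 196.95293826]] 41.8667 [-0.6 -0.4 -0. ]
```

View pics/s6.png

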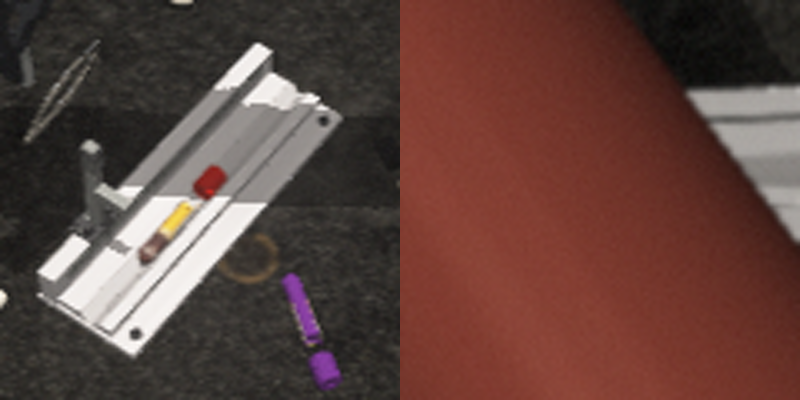

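View pics/w6.png

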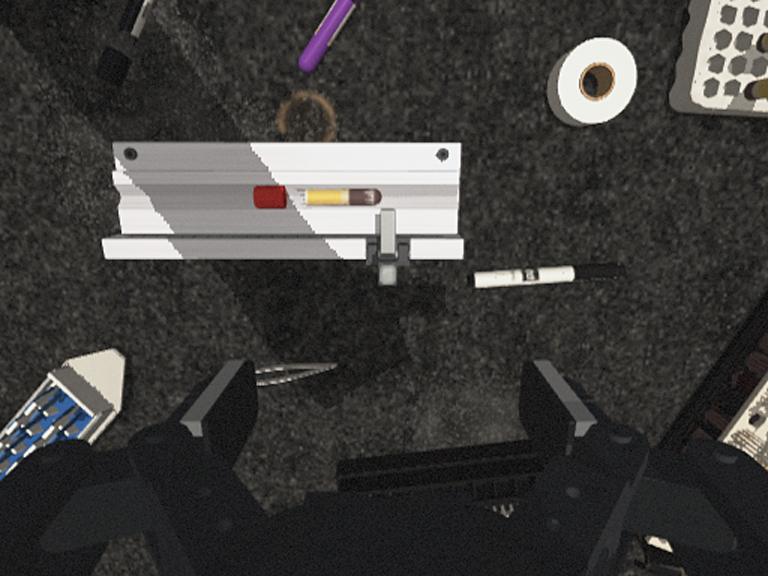

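The leaf is upright, with its tab end at about (388,272). The tube lies in the trough with its closed end at about (381,197), exactly where the stop-face prediction falls (381,197). Nothing touches the robot and the bystanders haven't moved, so I'm handing in.

```bash
python3 - <<'E'
from rig import r
r.pause(.3); r.close_job(); print(r.state()["t"])
E
```

```text
the job is handed in; nothing more can be done
the job is handed in; nothing more can be done
```

The job is done and handed in at about 42 s of the 72 s allowed; the interface gives no verdict, so these are my own checks.

- **Stop down:** I flipped the leaf with closed fingers and pressed it onto its hard limit. The press peaked at about 9.6 N downward at the wrist. The camera then showed the leaf level across the trough, with the tube clear of it.
- **Gauging:** I pushed the tube by its cap end until it met the stop. The averaged wrist force stayed at 3.6 to 5.2 N for about 5 s, with single readings scattering by about 0.5 N. The zero reading after backing off agreed to 0.01 N along the trough.
- **Stop up:** I pinched the tab and swung it through its arc to about 1.65 rad, then opened the fingers and retreated upward.
- **Final view:** The leaf is upright. The tube lies in the trough with its closed end at the predicted stop-face point, to within about a pixel. In the wrist and scene pictures the label roll, marker and forceps look undisturbed. The bench timer was not in those views and I did not go near it.

One thing went wrong on the way. The first force-stopped approach to the tube stopped several times without building up any force along the trough, and the tool sank slightly onto the rails (about 3 N). I backed off, reset the height and pressed in small steps instead.

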